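Right the fallen clay hand and return it to its row

ROBOT

A 6-joint arm with a two-finger parallel gripper is mounted at the origin on the work surface. World frame = base frame: x ahead of the robot, y to its left, z up, the work surface at z = 0. Lengths are in mm, angles in rad, forces in N, time in s.
With the tool pointing down it reaches from about 350 to 775 mm from the base axis. Payload 7.3 kg.
Tool frame: the origin (TCP) lies on the centre line of the jaws, within the pads' length; the fingertips stand 14 mm ahead of it and the grasp point (between the pads) lies 5 mm behind it (env.tip_reach is the distance from the TCP to the fingertips, in mm); z points along the fingers, y is the direction in which the jaws open and shut (so a half turn about z gives the same grasp; the last joint's range is limited). The gripper opens to 92 mm and grips with 3 to 60 N. Pads are 19 mm wide; open, the fingers measure 130 mm over their backs; the gripper's body (75 mm by 190 mm) begins 47 mm behind the grasp point.
Start: joints at [-1.46, 0.342, 1.524, -0, 1.275, -0.146], TCP at [133.365, -507.797, 240.741] pointing down, gripper open.
Joint ranges: [-2.53, 2.53], [-0.77, 2.02], [0.04, 2.7], [-1, 4.14], [0.28, 2.66], [-3.11, 3.11]. Speed limits (rad/s): [2.57, 2.57, 3.14, 3.14, 3.14, 3.14].

INTERFACE

Orientations are given as [roll, pitch, yaw] about the fixed x, y, z axes, in that order (R = Rz(yaw) Ry(pitch) Rx(roll)).
In Python, from bench import env, fingers, kinematics, readout, viewer, sign_off gives the robot as it stands. The module is installed in compiled form; this text tells all that it offers. Calls block until the motion is done:
- env.move_to(position, orientation): joint-space move of the TCP to a pose.
- env.move_linear(position, rot=None, v=150, stop_force=None): straight line of the TCP; rot=None keeps the orientation; v is the mean speed in mm/s. With stop_force (N) it stops when the force on the tool has changed by that much, and returns True; else False.
- env.set_joints(angles): joint-space move.
- fingers.grip(opening, f_grip=None): finger opening in mm; f_grip is the grip in N (None keeps the last); returns when the fingers have stopped.
- env.wait(seconds).
- kinematics.ik(position, orientation): joint angles nearest the present ones, or None.
- readout.observe(): the state.
- viewer.get_image(name): name is "scene" or "side" or "wrist"; returns a dict with "color" (400x640x3 uint8, blue, green, red), "range_z" (400x640 float32, mm along the optical axis (not along the pixel's ray), 0 where there is no reading), "fx", "fy", "cx", "cy" (pixels), "xyz" and "rotation" of the camera in the world; the wrist camera has in their place "tool_from_camera" (4x4, takes a point from camera to tool coordinates, whose origin is the TCP and whose axes are the flange's). Camera axes: x right, y up, looking along -z (the intrinsics and any distortion apply to the point x, -y, -z); pixel columns grow to the right and rows downward; lengths in mm; the calibration is good to about 2 mm. The wrist camera is an equidistant fisheye: a pixel r from the principal point sees the ray r / f radians off the axis. A picture is of the moment at which its call begins: read the wrist's pose just before it.
A pose or a line that the arm cannot do raises env.PlanningError and nothing moves.
- sign_off(): hands the job in, once; it reports no verdict.
The state is a dict: "t": time; "joint_positions": joint angles; "qd": joint speeds; "joint_efforts": joint torques, N m; "tool_pos": TCP position; "eef_rot": TCP orientation; "force": force on the tool from outside, world axes, zero at the start; "torque": the same for the moment, N m; "grip_width": finger opening in mm.
Only numpy, scipy, OpenCV 4.12 (cv2) and the standard library are available. Lean on these libraries where they do the work, as an engineer would, in place of code of your own. Each camera call takes 0.05 s, during which the arm holds its last target. There are 200 camera calls.

TASK

The tall clay hand with the teal foot has fallen on its back on the newspaper: stand it up on the table on its own foot in the open, let go of it, then take it again another way and set it upright in the gap of the row of hands on the board, fully on its foot, centred in the gap, square with the board and with its palm to the board's front edge like its neighbours. A square kiln post is standing in that gap; before you can fill it, clear the post away into the plywood tray. The ware is brittle: set the hand down on the board gently, and do not shift or tip the other hands, the bowls or the jar.

Things in the scene. Friction and masses are not known exactly. Their poses are not given: they have to be found in the camera images.
- clay_hand: cream clay hand, teal foot, 112 mm tall, 260 g. Origin: under its foot; own z foot to fingertips, palm to -x, flat back to +x. In mm: foot x -26..18, y -25..25, z 0..16; palm block x -4..18, y -24..24, z 15..77; fingers z 74..112, x 6..18; thumb in front of palm, y -24..-9, z 24..67, to x -23. Starts flat on its back (origin 18 up), palm up, fingertips roughly away from robot
- board: the fixed wooden ware board, 130 x 290 mm, 18 mm thick, on the table, seen turned by up to 15 degrees. Origin: on its underside below the middle of the gap; own y along the row (the board reaches from y -115 to +175 mm), own -x is its front edge (towards the robot), own z up. A darker flat patch marks the gap
- place (a point): the middle of the gap, on the board's top face (18 mm above the table), axes as the board's; the hand's origin belongs here. The neighbours leave the gap 74 to 80 mm wide along the row
- front (a point): a point 200 mm in front of the gap's middle (along the board's own -x), at the height of the board's top face
- post: sand-coloured square kiln post, 36 x 36 x 100 mm, about 220 g, standing in the gap. Origin: centre of its underside; own z up, its faces square with own x and y
- post_mid (a point): the middle of the kiln post, 50 mm above its underside when standing
- tray: fixed open plywood tray, 220 (own x) x 160 (own y) x 40 mm high, walls 6 mm, inner floor 5 mm above the table. Origin: centre of its underside. Two short posts are stuck along its far end (own x from +62 mm); the rest is free, for example own x -40 mm, y 0
- small_right: smaller cream hand standing on the board beside the gap on the own -y side, 98 mm tall, foot 39 x 46 mm; origin centre of foot, palm to own -x
- small_left: the same, on the own +y side of the gap
- small_end: the same, next to small_left at the row's end
- bowl_big: scalloped bowl, 160 mm across, 75 mm high, bystander at the back; origin centre of underside
- bowl_small: scalloped bowl, 130 mm across, 60 mm high, bystander at the back; origin centre of underside
- jar: glass jar with brass lid, 72 mm across, 115 mm high, bystander at the left; origin centre of underside

How it is judged:
By the outcome, as a careful person would: the job done as asked, in the order asked, and still so for the second after the job is handed in, with the robot touching nothing.
It also fails if it takes over 72 s, if anything falls off the work surface, if the arm or the gripper's body presses on something with over 40 N, if the wrist force passes 120 N, or if a joint passes its speed limit or range.

## Working session

There is one attempt and no reset: what is moved stays moved. The work goes in short steps, each a Python script; the robot and the scene stay as the last script left them, time stands still between calls to the robot, and variables do not carry over. Pictures are saved under pics/ and viewed, about 8 in all and at most 12, crops included, and the job is handed in when it is done.

```bash
mkdir -p pics
cat > h.py <<'E'
import numpy as np, cv2
from bench import env, fingers, kinematics, readout, viewer
from scipy.spatial.transform import Rotation as Ro
def cloud(im):
    d=im["range_z"].astype(float); v,u=np.mgrid[:d.shape[0],:d.shape[1]]
    p=np.dstack([(u-im["cx"])/im["fx"]*d,-(v-im["cy"])/im["fy"]*d,-d])
    R=np.array(im["rotation"],float)
    if R.shape!=(3,3): R=Ro.from_euler('xyz',R).as_matrix()
    w=p@R.T+np.array(im["xyz"]); w[d<=0]=np.nan
    return w
E
python3 - <<'E'
from h import *
for n in("scene","side"):
    im=viewer.get_image(n); cv2.imwrite(f"pics/{n}0.png",im["color"]); np.savez(n+"0.npz",**im)
    print(n,im["xyz"],im["rotation"],im["fx"],im["cx"],im["cy"],[k for k in im])
print(readout.observe())
E
```

```text
scene [1279.17299767 -288.83351733  627.71442123] [0.96805854 0.02096939 1.15795829] 380.84317845656955 317.87610433211074 206.0962977304119 ['color', 'range_z', 'fx', 'fy', 'cx', 'cy', 'xyz', 'rotation']
side [ 487.3924003   806.94261619 1013.3590665 ] [ 0.70372291  0.01385501 -3.10589374] 366.0849998492084 320.07322785541265 193.498598061396 ['color', 'range_z', 'fx', 'fy', 'cx', 'cy', 'xyz', 'rotation']
{'t': 0.1, 'joint_positions': array([-1.45999383e+00,  3.42626416e-01,  1.52489791e+00,  8.27343006e-06,
        1.27539490e+00, -1.46049422e-01]), 'qd': array([ 1.61175687e-04,  4.41932325e-04, -2.31408735e-03, -3.93976901e-04,
        4.33598752e-05, -1.03982359e-04]), 'joint_efforts': array([ 1.27133346e-03, -4.32007027e+01, -2.44693798e+01,  7.18570291e-02,
        5.25679090e-02, -5.00313945e-05]), 'tool_pos': array([ 133.33109095, -507.44375945,  240.13650024]), 'eef_rot': array([-3.14028136e+00, -2.00884617e-04,  2.56849371e-01]), 'force': array([-0.6802181 , -0.68913902, -0.86689165]), 'torque': array([0.00170487, 0.03256579, 0.01385535]), 'grip_width': 91.74651973112684}
```

View pics/scene0.png

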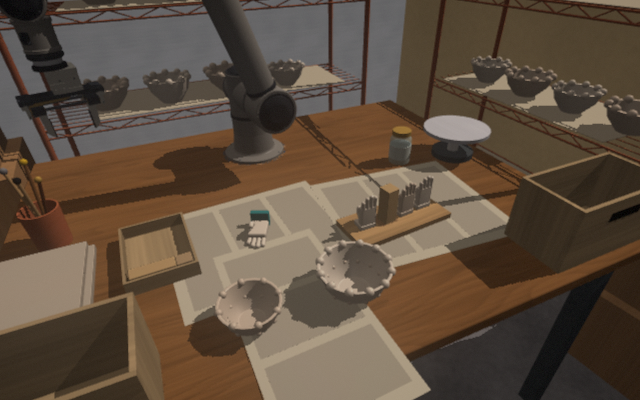

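View pics/side0.png

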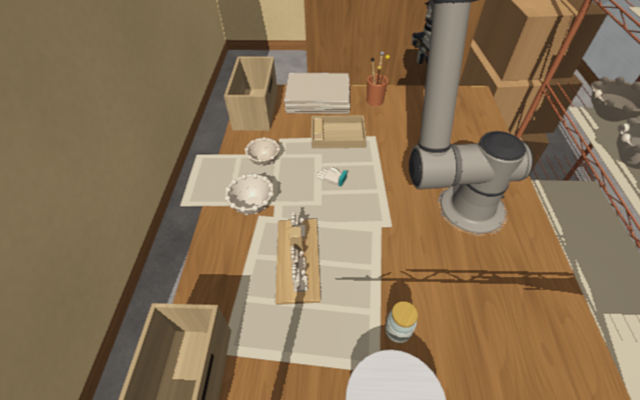

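The scene view shows the fallen hand at (260,228), the post at (388,203) and the tray at (158,250). In the side view the teal foot is at (342,178) and the board at (298,260). Next I locate them from the depth readings.

Run:
```python
from h import *
C={n:dict(np.load(n+"0.npz")) for n in("scene","side")}
W={n:cloud(C[n]) for n in C}
for n,px in(("scene",dict(hand=(260,230),foot=(260,214),post=(388,192),tray=(158,250),board=(400,228))),("side",dict(foot=(342,178),hand=(328,176),board=(312,260),tray=(340,132),jar=(403,310)))):
    for k,(u,v) in px.items(): print(n,k,W[n][v,u].round(1))
    z=W[n][...,2]; x=W[n][...,0]; y=W[n][...,1]
    t=(x>350)&(x<800)&(abs(y)<300)&(abs(z)<8); print("table",np.median(z[t]),z[t].std())
# top-down maps
S=2.0 # px per... mm per px
for n in W:
    w=W[n].reshape(-1,3); c=C[n]["color"].reshape(-1,3)
    ok=np.isfinite(w).all(1)&(w[:,2]>-10)&(w[:,2]<160)
    w=w[ok];c=c[ok]; o=np.argsort(w[:,2]); w=w[o];c=c[o]
    m=np.zeros((400,400,3),np.uint8); 
    r=((850-w[:,0])/S).astype(int); q=((400-w[:,1])/S).astype(int)
    k=(r>=0)&(r<300)&(q>=0)&(q<400)
    for dr in(0,1):
        for dq in (0,1): m[np.minimum(r[k]+dr,399),np.minimum(q[k]+dq,399)]=c[k]
    cv2.imwrite(f"pics/top_{n}.png",m[:300])
a=cv2.imread("pics/top_scene.png");b=cv2.imread("pics/top_side.png")
cv2.imwrite("pics/top.png",np.hstack([a,b]))
```

```text
scene hand [ 501.3 -125.8   20.5]
scene foot [ 461.2 -111.6   41.1]
scene post [611.8 182.3 116. ]
scene tray [ 449.7 -377.5    4.3]
scene board [644.6 207.4  17.5]
table 0.5151248165008155 1.8597629461784688
side foot [453.9 -88.4  45.5]
side hand [ 504.8 -116.7   24.5]
side board [546.7 233.3  18.1]
side tray [ 460.3 -385.1    8.4]
side jar [303.9 426.3 115.5]
table 2.100179622687449 2.1374393281665487
```

View pics/top.png

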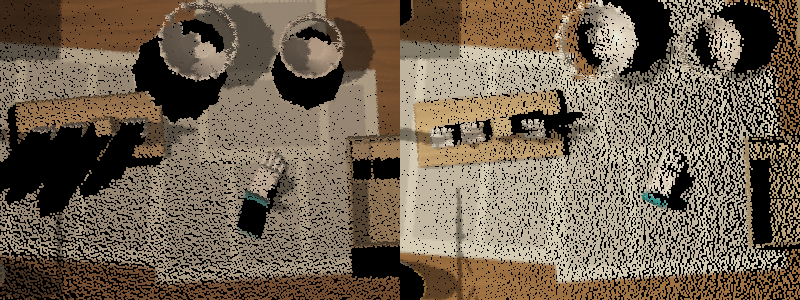

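The top-down maps show the board running along y with x about 530–650, and the hand's foot near (455,-100) with its fingers towards +x. The tray sits at x 356–574 with its left wall at y≈-300. Next come coarse fits and wrist looks.

```bash
cat >> h.py <<'E'
def wcloud(name):
    s=readout.observe(); im=viewer.get_image("wrist")
    d=im["range_z"].astype(float); v,u=np.mgrid[:d.shape[0],:d.shape[1]]
    a=(u-im["cx"])/im["fx"]; b=(v-im["cy"])/im["fy"]; th=np.hypot(a,b); k=np.tan(th)/np.maximum(th,1e-9)
    p=np.dstack([a*k*d,-b*k*d,-d,np.ones_like(d)])
    T=np.eye(4); T[:3,:3]=Ro.from_euler('xyz',s["eef_rot"]).as_matrix(); T[:3,3]=s["tool_pos"]
    w=(p@(T@np.array(im["tool_from_camera"])).T)[...,:3]; w[(d<=0)|(th>1.4)]=np.nan
    cv2.imwrite(f"pics/{name}.png",im["color"]); np.savez(name+".npz",w=w,color=im["color"])
    return w,im["color"]
def rect(P):
    (c,s,a)=cv2.minAreaRect(np.float32(P)); return np.round(c,1),np.round(s,1),round(a,2)
def hsv(c): return cv2.cvtColor(c,cv2.COLOR_BGR2HSV)
E
python3 - <<'E'
from h import *
for n in("scene","side"):
    im=dict(np.load(n+"0.npz")); w=cloud(im); x,y,z=w[...,0],w[...,1],w[...,2]; H=hsv(im["color"])
    b=(abs(x-600)<90)&(y>40)&(y<400)&(abs(z-18)<5)
    b=cv2.morphologyEx(b.astype(np.uint8),cv2.MORPH_OPEN,np.ones((3,3)))>0
    print(n,"board",rect(w[b][:,:2]))
    p=(abs(x-600)<90)&(y>40)&(y<400)&(z>113)&(z<125); print(" post top",p.sum(),np.nanmedian(w[p],0) if p.any() else 0, rect(w[p][:,:2]) if p.sum()>3 else 0)
    t=(H[...,0]>75)&(H[...,0]<100)&(H[...,1]>90)&(abs(x-470)<100)&(abs(y+110)<90); print(" teal",t.sum(),rect(w[t][:,:2]),np.nanmedian(w[t],0))
    t=(x>300)&(x<620)&(y<-270)&(y>-500)&(z>33)&(z<46); print(" tray rim",t.sum(),rect(w[t][:,:2]))
print(viewer.get_image("wrist").keys())
q=kinematics.ik([480,-60,330],[np.pi,0,0]);print(q)
env.move_to([480,-110,330],[np.pi,0,np.pi/2])
w,c=wcloud("wA")
env.move_to([560,150,350],[np.pi,0,np.pi/2])
w,c=wcloud("wB")
print(readout.observe()["t"],readout.observe()["joint_positions"])
a,b=[cv2.resize(cv2.imread(f"pics/w{k}.png"),(480,300)) for k in "AB"]
cv2.imwrite("pics/wAB.png",np.vstack([a,b]))
E
```

```text
scene board (array([594.8, 220. ]), array([130.1, 291.9]), 3.93)
 post top 146 [599.57566919 191.78655862 116.44575356] (array([592.7, 222. ]), array([ 36.2, 200.1]), 9.75)
 teal 39 (array([ 453.5, -110.9]), array([45.6, 11.1]), 67.09) [ 452.81106786 -110.87000811   42.75580556]
 tray rim 1494 (array([ 469.7, -377.1]), array([224.1, 160.1]), 2.35)
side board (array([592.3, 223.5]), array([130. , 293.4]), 4.66)
 post top 171 [596.82293592 202.31672038 117.68885564] (array([593. , 230.2]), array([ 35.4, 212.2]), 4.78)
 teal 66 (array([ 450.5, -105.6]), array([48.2, 13.4]), 64.17) [453.82531107 -94.05969402  41.19837283]
 tray rim 482 (array([ 467.4, -375.5]), array([217.9, 171.4]), 2.82)
dict_keys(['color', 'range_z', 'fx', 'fy', 'cx', 'cy', 'tool_from_camera'])
[-2.82956645e-01  2.08112027e-01  1.46250238e+00 -4.44089210e-16
  1.47097825e+00  1.28783968e+00]
3.2417 [ 1.27080516e-01  3.92808706e-01  1.15168313e+00 -4.98556285e-04
  1.59731467e+00  1.28955942e-01]
```

View pics/wAB.png

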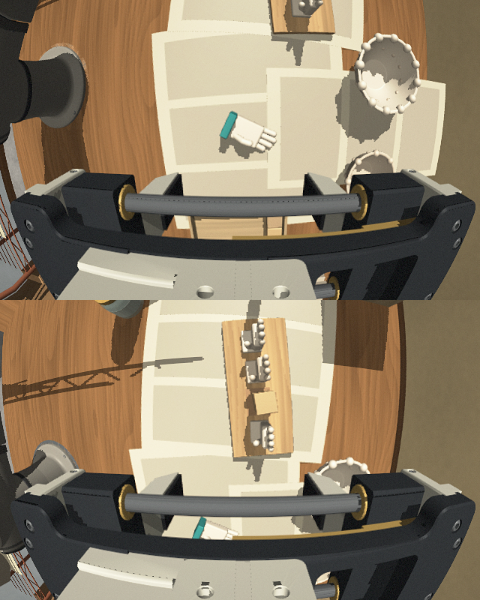

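Wrist view A shows the hand at (247,132) with its foot towards the robot. View B shows the post at (263,403), turned relative to the board, with one hand below it and two above. Next I fit these.

Run:
```python
from h import *
d=np.load("wB.npz"); w=d["w"]; x,y,z=w[...,0],w[...,1],w[...,2]
R=(abs(x-595)<90)&(y>60)&(y<385)
print("table z",np.nanmedian(z[(x>420)&(x<500)&(abs(y-150)<80)]))
b=R&(abs(z-18)<5); b=cv2.morphologyEx(b.astype(np.uint8),cv2.MORPH_OPEN,np.ones((3,3)))>0
print("board",rect(w[b][:,:2]),np.median(w[b],0))
p=(R&(z>95)&(z<130)).astype(np.uint8); n,l,s,c=cv2.connectedComponentsWithStats(p)
for i in range(1,n):
    if s[i,4]>20: q=w[l==i]; print(s[i,4],rect(q[:,:2]),np.median(q,0).round(1))
d=np.load("wA.npz"); w=d["w"]; H=hsv(d["color"]); x,y,z=w[...,0],w[...,1],w[...,2]
print("table z",np.nanmedian(z[(x>420)&(x<560)&(y<-20)&(y>-60)]))
R=(abs(x-490)<100)&(abs(y+110)<80)
t=R&(H[...,0]>75)&(H[...,0]<105)&(H[...,1]>90)&(z>38); print("teal top",t.sum(),rect(w[t][:,:2]),np.median(w[t],0))
f=(R&(z>8)).astype(np.uint8); n,l,s,c=cv2.connectedComponentsWithStats(f); i=1+s[1:,4].argmax(); q=w[l==i]; print("hand",rect(q[:,:2]))
p=R&(l==i)&(z<28)&(z>16); q=w[p]; print("palm",len(q),rect(q[:,:2]),np.median(q,0))
a=cv2.imread("pics/wA.png")[60:280,220:480]; cv2.imwrite("pics/handA.png",cv2.resize(a,None,fx=3,fy=2.7))
d=dict(np.load("scene0.npz")); w=cloud(d)
x,y,z=w[...,0],w[...,1],w[...,2]; R=(x>340)&(x<580)&(y<-300)&(y>-460)
for lo in range(350,580,20):
    k=R&(x>=lo)&(x<lo+20)&(y<-315)&(y>-440); print(lo,k.sum(),np.nanpercentile(z[k],[10,50,90]).round() if k.any() else 0)
```

```text
table z 429.4685511198726
board (array([594.4, 224. ]), array([131.1, 291.1]), 4.52) [586.42129288 224.86584239  18.3672482 ]
265 (array([591.3, 317.8]), array([10.7, 43.8]), 4.81) [590.9 319.2 109.8]
251 (array([600.3, 255.3]), array([10.2, 42.8]), 4.67) [600.  257.4 110.2]
872 (array([598.4, 196.7]), array([36.7, 36.3]), 10.67) [597.9 197.1 118.2]
258 (array([609.2, 133.8]), array([11.2, 43.7]), 3.23) [608.5 135.9 109.9]
table z 1.4849527274875527
teal top 819 (array([ 484. , -105.5]), array([ 63.5, 180.7]), 90.0) [ 458.78413418 -102.99780174  360.62127037]
hand (array([ 483.6, -108.7]), array([ 72. , 187.3]), 89.99)
palm 0 (array([0., 0.]), array([0., 0.]), 0.0) [nan nan nan]
350 657 [ 6. 23. 38.]
370 220 [3. 5. 7.]
390 240 [4. 5. 6.]
410 242 [4. 5. 6.]
430 252 [3. 5. 6.]
450 261 [4. 5. 7.]
470 276 [4. 5. 6.]
490 46 [4. 5. 7.]
510 3 [4. 5. 6.]
530 237 [37. 39. 40.]
550 381 [37. 39. 40.]
570 650 [ 2. 22. 39.]
  return _methods._mean(a, axis=axis, dtype=dtype,
  ret = um.true_divide(
```

```bash
cat >> h.py <<'E'
pi=np.pi
def T():
    s=readout.observe(); print("t %.1f"%s["t"],"tcp",s["tool_pos"].round(1),"rot",s["eef_rot"].round(3),"F",s["force"].round(1),"w %.1f"%s["grip_width"],"q",s["joint_positions"].round(2))
E
python3 - <<'E'
from h import *
d=np.load("wA.npz"); w=d["w"]; H=hsv(d["color"]); x,y,z=w[...,0],w[...,1],w[...,2]
R=(abs(x-490)<100)&(abs(y+110)<80)&(z<60)
t=R&(H[...,0]>75)&(H[...,0]<105)&(H[...,1]>90)&(z>36); print("teal top",t.sum(),rect(w[t][:,:2]),np.median(w[t],0))
f=(R&(z>8)).astype(np.uint8); n,l,s,c=cv2.connectedComponentsWithStats(f); i=1+s[1:,4].argmax(); q=w[l==i]; print("hand",rect(q[:,:2]))
p=(l==i)&(z<28)&(z>16); q=w[p]; print("palm",len(q),rect(q[:,:2]),np.median(q,0))
p=(l==i)&(z<48)&(z>33)&~(t); q=w[p]; print("thumb",len(q),np.median(q,0))
im=viewer.get_image("wrist"); print(np.round(im["tool_from_camera"],2))
yaw=np.radians(100.67)
fingers.grip(90,25)
env.move_to([598.4,196.7,170],[pi,0,yaw])
env.move_linear([598.4,196.7,80],v=120)
fingers.grip(20,25); T()
env.move_linear([598.4,196.7,215],v=150)
T()
env.move_to([428.5,-378,200],[pi,0,np.radians(92.5)]); T()
hit=env.move_linear([428.5,-378,62],v=80,stop_force=4); print(hit); T()
E
```

```text
teal top 355 (array([ 453.1, -108.7]), array([49.8, 15.1]), 63.55) [ 453.35837376 -108.08455929   44.11664755]
hand (array([ 495.5, -129.4]), array([ 50.5, 110.5]), 64.1)
palm 1081 (array([ 481.2, -122.1]), array([49.6, 75.9]), 65.17) [ 488.78557135 -122.03259037   22.06866275]
thumb 194 [ 484.25342552 -141.02028625   37.66602369]
[[   0.      0.96    0.26   71.13]
 [   1.     -0.     -0.      0.73]
 [  -0.      0.26   -0.96 -144.31]
 [   0.      0.      0.      1.  ]]
t 6.1 tcp [598.3 196.7  79.9] rot [-3.141  0.     1.757] F [-0.2 -0.5 -0.3] w 35.7 q [ 0.2   0.69  1.41 -0.    1.04  0.01]
t 7.2 tcp [597.8 196.6 213.8] rot [-3.139  0.     1.757] F [-0.1 -1.4 -2.2] w 36.0 q [ 0.2   0.56  1.25 -0.    1.33  0.01]
t 9.3 tcp [ 429.2 -377.3  200.1] rot [ 3.141 -0.     1.616] F [ 0.4 -0.9 -2.5] w 36.2 q [-0.86  0.46  1.46  0.    1.23 -0.9 ]
True
t 10.8 tcp [ 428.3 -377.8   67.5] rot [-3.141e+00 -1.000e-03  1.614e+00] F [-0.   0.7  3.7] w 35.9 q [-0.86  0.61  1.6  -0.    0.93 -0.9 ]
```

```bash
cat >> h.py <<'E'
th=np.radians(35); s_,c_=np.sin(th),np.cos(th)
RT=np.array([[s_,0,c_],[0,-1,0],[c_,0,-s_]])   # tool axes in hand frame (cols)
G=np.array([-6.,0,46.])                        # grasp point in hand frame
def tcp(o,Rh):
    R=Rh@RT; return np.array(o)+Rh@G+5*R[:,2], Ro.from_matrix(R).as_euler('xyz')
a_=np.radians(-25.8); d_=np.array([np.cos(a_),np.sin(a_),0])
RL=np.column_stack([[0,0,-1],[-d_[1],d_[0],0],d_]); OL=np.array([445.8,-105.2,18.])
def RS(psi): return Ro.from_euler('z',psi).as_matrix()
OS=np.array([480.,-100,0]); PS=np.radians(-12)
E
python3 - <<'E'
from h import *
fingers.grip(60); env.move_linear([428.5,-378,250],v=300); T()
p,r=tcp(OL,RL); p2,r2=tcp(OS,RS(PS)); up=np.array([0,0,110])
for n,P,r_ in(("L",p,r),("Lup",p+up,r),("S",p2,r2),("Sup",p2+up,r2)):
    q=kinematics.ik(P,r_); print(n,P.round(1),r_.round(2),None if q is None else q.round(2))
E
```

```text
t 12.2 tcp [ 428.  -377.4  248.5] rot [-3.137 -0.005  1.614] F [ 0.3 -0.3 -0.5] w 60.0 q [-0.86  0.42  1.38 -0.    1.35 -0.9 ]
L [ 484.6 -124.    19.9] [ 3.14  0.61 -0.45] [-0.42  0.9   1.33  0.02  1.52  1.6 ]
Lup [ 484.6 -124.   129.9] [ 3.14  0.61 -0.45] [-0.42  0.76  1.27  0.02  1.72  1.6 ]
S [478.1 -99.6  43.1] [ 3.14 -0.96 -0.21] [-0.53  0.8   2.58  2.86  1.19 -1.65]
Sup [478.1 -99.6 153.1] [ 3.14 -0.96 -0.21] [-0.53  0.32  2.52  2.72  0.68 -1.42]
```

Run:
```python
from h import *
import h
seed=[ -.2,.9,1.2,0,.6,1.5]
for t in(35,45,55):
    th=np.radians(t); s_,c_=np.sin(th),np.cos(th); h.RT=np.array([[s_,0,c_],[0,-1,0],[c_,0,-s_]])
    print(t,"L",kinematics.ik(*tcp(OL,RL)))
    for r in(520,560,600,640,680):
        ang=-.17; o=np.array([r*np.cos(ang),r*np.sin(ang),0])
        out=[]
        for z in(0,60,110):
            q=kinematics.ik(*tcp(o+[0,0,z],RS(ang))); out.append(None if q is None else q.round(2).tolist())
        print(t,r,*out)
```

```text
35 L [-0.41590579  0.89848078  1.33119002  0.01974521  1.52251864  1.59801692]
35 520 [-0.46, 0.76, 2.5, 2.87, 1.08, -1.61] [-0.46, 0.53, 2.48, 2.82, 0.84, -1.52] [-0.46, 0.34, 2.45, 2.73, 0.63, -1.4]
35 560 [-0.42, 0.74, 2.39, 2.89, 0.95, -1.57] [-0.42, 0.54, 2.38, 2.84, 0.74, -1.49] [-0.42, 0.38, 2.34, 2.75, 0.56, -1.38]
35 600 [-0.39, 0.73, 2.28, 2.9, 0.83, -1.53] [-0.39, 0.56, 2.27, 2.84, 0.66, -1.46] [-0.39, 0.42, 2.24, 2.76, 0.5, -1.36]
35 640 [-0.37, 0.74, 2.17, 2.9, 0.74, -1.5] [-0.37, 0.58, 2.16, 2.84, 0.58, -1.43] [-0.37, 0.46, 2.14, 2.75, 0.44, -1.33]
35 680 [-0.35, 0.75, 2.07, 2.9, 0.64, -1.48] [-0.35, 0.61, 2.06, 2.83, 0.5, -1.4] [-0.35, 0.5, 2.03, 2.73, 0.38, -1.29]
45 L [-0.41784642  1.00287385  1.19249804  0.02324138  1.73131304  1.59746021]
45 520 [-0.43, 0.6, 2.4, 2.84, 0.65, -1.51] [-0.43, 0.4, 2.37, 2.71, 0.44, -1.35] None
45 560 [-0.39, 0.61, 2.29, 2.84, 0.56, -1.47] [-0.39, 0.44, 2.27, 2.69, 0.37, -1.31] None
45 600 [-0.37, 0.63, 2.19, 2.83, 0.47, -1.43] [-0.37, 0.48, 2.16, 2.65, 0.31, -1.25] None
45 640 [-0.35, 0.65, 2.08, 2.8, 0.39, -1.38] None None
45 680 [-0.34, 0.68, 1.97, 2.76, 0.32, -1.32] None None
55 L [-0.41931376  1.11028504  1.05910542  0.02712566  1.93178614  1.59815307]
55 520 [-0.39, 0.51, 2.28, 2.66, 0.28, -1.3] None None
55 560 None None None
55 600 None None None
55 640 None None None
55 680 None None [-0.32, 0.47, 1.78, 0.3, 0.3, 1.16]
```

Run:
```python
from h import *
import h
res=[]
for t in(25,35,45):
  th=np.radians(t); s_,c_=np.sin(th),np.cos(th); h.RT=np.array([[s_,0,c_],[0,-1,0],[c_,0,-s_]])
  qL=kinematics.ik(*tcp(OL,RL))
  for o in([430,-60,0],[500,-60,0],[560,-80,0],[620,-90,0],[480,0,0]):
    for psi in range(-180,180,20):
      q=[kinematics.ik(*tcp(np.array(o)+[0,0,z],RS(np.radians(psi)))) for z in(0,100)]
      if any(k is None for k in q): continue
      res.append((max(abs(q[0]-qL).max(),abs(q[1]-qL).max()),t,o,psi,q[0].round(2).tolist(),q[1].round(2).tolist()))
res.sort(key=lambda a:a[0])
for r in res[:14]: print(r)
print([(r[0].round(2),)+r[1:4] for r in res if r[1]==45][:6])
```

```text
(np.float64(2.3286425513004705), 45, [620, -90, 0], 60, [-0.63, 0.8, 1.63, 0.93, 1.06, -0.73], [-0.63, 0.65, 1.58, 0.86, 1.19, -0.56])
(np.float64(2.35690173613795), 45, [620, -90, 0], 40, [-0.62, 0.73, 1.84, 1.24, 0.81, -0.76], [-0.62, 0.55, 1.8, 1.06, 0.9, -0.49])
(np.float64(2.3748583613914223), 45, [620, -90, 0], 80, [-0.6, 0.89, 1.39, 0.73, 1.33, -0.78], [-0.6, 0.76, 1.34, 0.71, 1.46, -0.66])
(np.float64(2.4505385323040008), 35, [620, -90, 0], 80, [-0.64, 0.97, 1.35, 0.83, 1.45, -0.85], [-0.64, 0.83, 1.33, 0.82, 1.56, -0.73])
(np.float64(2.4523544434917177), 45, [560, -80, 0], 60, [-0.68, 0.74, 1.8, 0.95, 1.03, -0.85], [-0.68, 0.57, 1.75, 0.87, 1.16, -0.66])
(np.float64(2.4737848117618864), 45, [620, -90, 0], 100, [-0.54, 0.99, 1.14, 0.56, 1.59, -0.88], [-0.54, 0.88, 1.09, 0.57, 1.72, -0.79])
(np.float64(2.4757090017623375), 35, [620, -90, 0], 60, [-0.69, 0.87, 1.63, 1.06, 1.18, -0.88], [-0.69, 0.71, 1.61, 1.0, 1.28, -0.71])
(np.float64(2.4778968780871775), 45, [560, -80, 0], 80, [-0.64, 0.82, 1.57, 0.72, 1.26, -0.88], [-0.64, 0.67, 1.53, 0.69, 1.41, -0.75])
(np.float64(2.493896
[... 339 characters left out ...]
1], [-0.55, 0.47, 1.96, 1.34, 0.6, -0.45])
(np.float64(2.5071282409978597), 25, [620, -90, 0], 80, [-0.68, 1.05, 1.31, 0.92, 1.58, -0.91], [-0.68, 0.9, 1.31, 0.92, 1.67, -0.79])
(np.float64(2.5155425057727334), 45, [560, -80, 0], 40, [-0.68, 0.68, 2.0, 1.3, 0.8, -0.92], [-0.68, 0.47, 1.95, 1.09, 0.9, -0.6])
(np.float64(2.549278717493456), 25, [620, -90, 0], 120, [-0.5, 1.3, 0.65, 0.6, 2.17, -0.95], [-0.5, 1.18, 0.65, 0.66, 2.27, -0.86])
[(np.float64(2.33), 45, [620, -90, 0], 60), (np.float64(2.36), 45, [620, -90, 0], 40), (np.float64(2.37), 45, [620, -90, 0], 80), (np.float64(2.45), 45, [560, -80, 0], 60), (np.float64(2.47), 45, [620, -90, 0], 100), (np.float64(2.48), 45, [560, -80, 0], 80)]
```

```bash
cat >> h.py <<'E'
OS=np.array([550.,-80,0]); PS=np.radians(70)
E
python3 - <<'E'
from h import *
fingers.grip(76)
p,r=tcp(OL,RL)
env.move_to(p+[0,0,130],r)
hit=env.move_linear(p,v=120,stop_force=6); print("hit",hit); T()
fingers.grip(30,35); T()
env.move_linear(p+[0,0,140],v=120); T()
p2,r2=tcp(OS,RS(PS))
env.move_to(p2+[0,0,70],r2); T()
im=viewer.get_image("side"); a=im["color"][100:260,220:420]
im=viewer.get_image("scene"); b=im["color"][100:260,180:380]
cv2.imwrite("pics/held.png",np.hstack([cv2.resize(k,(400,320),interpolation=2) for k in(a,b)]))
E
```

```text
hit False
t 16.1 tcp [ 485.1 -124.2   20.6] rot [-3.142  0.609 -0.45 ] F [-0.1  0.4  0.3] w 75.9 q [-0.42  0.9   1.33  0.02  1.52  1.6 ]
t 16.7 tcp [ 484.6 -124.2   20.1] rot [ 3.141  0.611 -0.45 ] F [-0.2 -0.9  2. ] w 47.9 q [-0.42  0.9   1.33  0.02  1.52  1.6 ]
t 18.0 tcp [ 484.3 -123.8  159.2] rot [ 3.142  0.612 -0.45 ] F [-0.7  0.4 -3.2] w 47.8 q [-0.42  0.73  1.25  0.02  1.78  1.6 ]
t 20.1 tcp [549.4 -81.7 113.1] rot [-3.141 -0.96   1.222] F [ 0.4  0.9 -2.8] w 47.9 q [-0.73  0.73  1.68  0.89  1.35 -0.88]
```

View pics/held.png

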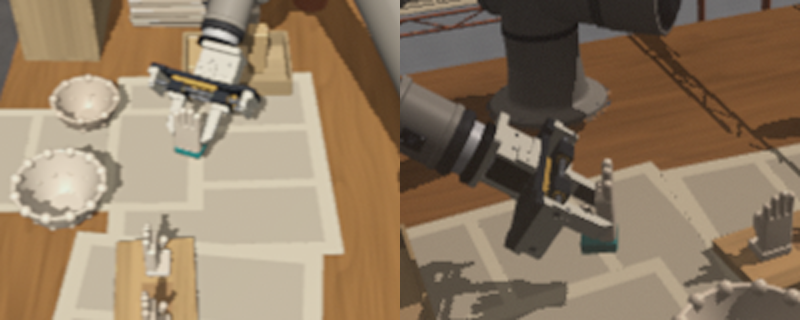

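The hand is held upright: teal foot at (190,152) in the left crop and (600,240) in the right. I'll set it down, let go, back off, and look from above.

Run:
```python
from h import *
p2,r2=tcp(OS,RS(PS)); tz=Ro.from_euler('xyz',r2).as_matrix()[:,2]
env.move_linear(p2+[0,0,12],v=100)
hit=env.move_linear(p2-[0,0,8],v=25,stop_force=3); print("hit",hit); T()
fingers.grip(72); env.wait(.2)
pb=readout.observe()["tool_pos"]-130*tz
env.move_linear(pb,v=150); T()
env.move_to([545,-150,300],[pi,0,pi/2]); T()
w,c=wcloud("wC")
x,y,z=w[...,0],w[...,1],w[...,2]; H=hsv(c)
R=(abs(x-550)<80)&(abs(y+80)<80)&(z<130)
print("table",np.nanmedian(z[(abs(x-480)<30)&(abs(y+80)<60)]), "max",np.nanpercentile(z[R],99.5))
for n,lo,hi in(("foot",10,22),("palmtop",68,84),("fingers",100,122),("low",5,10)):
    q=w[R&(z>lo)&(z<hi)]; print(n,len(q),rect(q[:,:2]),np.median(q,0).round(1))
t=R&(H[...,0]>75)&(H[...,0]<105)&(H[...,1]>90)&(z>12)&(z<20); print("teal",t.sum(),rect(w[t][:,:2]))
x0,x1,y0,y1=150,520,40,280
cv2.imwrite("pics/wC_crop.png",cv2.resize(c[y0:y1,x0:x1],None,fx=1.6,fy=1.6))
```

```text
hit True
t 21.5 tcp [549.6 -81.8  43.5] rot [ 3.141 -0.961  1.221] F [ 1.9 -0.8  3. ] w 47.8 q [-0.73  0.85  1.69  0.92  1.27 -0.99]
t 23.3 tcp [ 512.5 -181.1  117.1] rot [-3.138 -0.96   1.22 ] F [-0.4 -1.2 -0.1] w 71.9 q [-0.9   0.76  1.57  0.78  1.48 -0.91]
t 24.1 tcp [ 544.8 -148.3  299.8] rot [-3.141e+00 -1.000e-03  1.573e+00] F [ 0.3  0.3 -0. ] w 71.8 q [-0.4   0.38  1.3   0.    1.46 -0.4 ]
table 375.76312237422536 max 109.87849979891543
foot 416 (array([546. , -93.5]), array([22.5, 50.7]), 69.91) [540.6 -92.1  16.1]
palmtop 368 (array([553.5, -72.6]), array([22.5, 47.2]), 68.93) [552.4 -77.   76.8]
fingers 282 (array([552.3, -67. ]), array([11.8, 42.6]), 69.53) [549.  -66.  107.2]
low 40 (array([586. , -79.2]), array([142.3,  81.3]), 87.19) [596.2 -50.4   5.2]
teal 365 (array([540.4, -91.3]), array([21. , 36.5]), 69.59)
```

View pics/wC_crop.png

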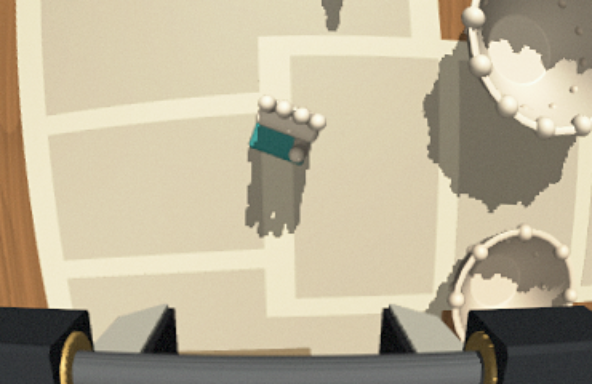

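The hand stands upright, with its foot at (275,140) in the crop and its fingers to the upper right, clear of everything. Next comes one look at the cleared gap, then the grasp from above.

Run:
```python
from h import *
env.move_to([580,140,330],[pi,0,pi/2]); env.wait(.15)
w,c=wcloud("wD"); T()
x,y,z=w[...,0],w[...,1],w[...,2]
R=(abs(x-595)<90)&(y>60)&(y<385)
b=R&(abs(z-18)<5); b=cv2.morphologyEx(b.astype(np.uint8),cv2.MORPH_OPEN,np.ones((3,3)))>0
C,S,A=rect(w[b][:,:2]); a=np.radians(A); uy=np.array([-np.sin(a),np.cos(a)]); print("board",C,S,A,"gap",C-30*uy)
for nm,lo,hi in(("fing",95,130),("foot",24,40)):
  p=(R&(z>lo)&(z<hi)).astype(np.uint8); n,l,s,_=cv2.connectedComponentsWithStats(p)
  for i in range(1,n):
    if s[i,4]>60: q=w[l==i]; print(nm,s[i,4],rect(q[:,:2]),np.median(q,0).round(1))
# grasp standing hand
psi=np.radians(69.6); ux=np.array([np.cos(psi),np.sin(psi)]); uy=np.array([-ux[1],ux[0]])
g=np.array([551.2,-79.4])+7*ux+7*uy
fingers.grip(91)
best=None
for yaw in(psi+pi/2,psi-pi/2):
    q=kinematics.ik([*g,66],[pi,0,yaw]); q2=kinematics.ik([597,194,90],[pi,0,yaw-np.radians(65)]); print(yaw,q,q2)
```

```text
t 25.5 tcp [580.3 138.5 329.9] rot [-3.141  0.     1.569] F [0.  0.4 0.4] w 72.0 q [ 0.11  0.43  1.14 -0.    1.57  0.11]
board [594.3 223.7] [131.4 290.8] 4.5 gap [596.65377287 193.79247999]
fing 282 (array([591.5, 317.4]), array([10.9, 42.7]), 5.52) [591.4 319.1 110.3]
fing 218 (array([599.7, 261.4]), array([10.6, 32.7]), 4.6) [599.4 260.8 111.7]
fing 67 (array([602.7, 238.5]), array([ 9.5, 10.8]), 88.92) [602.  238.4 103.8]
fing 262 (array([609.2, 134.1]), array([ 9.9, 43.1]), 3.65) [608.8 137.  110.3]
foot 365 (array([577.8, 316.4]), array([39.5, 45.9]), 5.39) [568.1 318.4  32.1]
foot 338 (array([586. , 254.8]), array([37.2, 46.6]), 8.18) [576.5 258.2  32.2]
foot 392 (array([594.8, 133. ]), array([45.6, 37.6]), 89.72) [586.2 137.5  31.9]
2.78554548618295 [-0.26693375  0.58615281  1.66342057  0.          0.89201928 -1.48168291] [ 1.92183156e-01  6.69846100e-01  1.41011831e+00 -4.44089210e-16
  1.06162824e+00  1.11898010e-01]
-0.3560471674068433 [-2.66933752e-01  5.86152807e-01  1.66342057e+00 -4.44089210e-16
  8.92019278e-01  1.65990974e+00] [ 1.92183156e-01  6.69846100e-01  1.41011831e+00 -4.44089210e-16
  1.06162824e+00 -3.02969464e+00]
```

Run:
```python
from h import *
psi=np.radians(69.6); ux=np.array([np.cos(psi),np.sin(psi)]); uy=np.array([-ux[1],ux[0]]); O=np.array([551.2,-79.4])
g=O+7*ux+7*uy
env.move_to([*g,200],[pi,0,psi+pi/2]); 
hit=env.move_linear([*g,66],v=120,stop_force=8); print("hit",hit); T()
fingers.grip(10,35); s=readout.observe(); T()
tp=s["tool_pos"]; yo=(tp[:2]-O)@uy; xo=(tp[:2]-O)@ux; yaw0=s["eef_rot"][2]; print("xo,yo",xo,yo,np.degrees(yaw0)-90)
env.move_linear([*g,225],v=150); T()
B=np.radians(4.55); G=np.array([596.7,193.9]); bx=np.array([np.cos(B),np.sin(B)]); by=np.array([-bx[1],bx[0]])
t=G+7*bx+yo*by
env.move_to([*t,225],[pi,0,B+pi/2]); env.wait(.2); T()
im=viewer.get_image("side"); a=im["color"][160:320,220:420]
im=viewer.get_image("scene"); b=im["color"][80:240,300:500]
cv2.imwrite("pics/held2.png",np.hstack([cv2.resize(k,(400,320),interpolation=2) for k in(a,b)]))
np.save("place.npy",[*t,tp[2]])
```

```text
hit False
t 28.7 tcp [547.6 -70.5  66.7] rot [3.141e+00 1.000e-03 2.786e+00] F [-0.6 -0.1 -0. ] w 90.8 q [-0.27  0.59  1.66  0.    0.89 -1.48]
t 29.8 tcp [547.  -70.4  65.9] rot [-3.142 -0.     2.786] F [ 0.4  0.2 -0.3] w 21.6 q [-0.27  0.59  1.66 -0.    0.89 -1.48]
xo,yo 6.9798382731465844 7.0334134063512606 69.59940750885661
t 31.0 tcp [546.5 -70.2 224. ] rot [-3.141e+00 -2.000e-03  2.786e+00] F [ 0.5 -0.5 -2.1] w 21.6 q [-0.27  0.4   1.48 -0.    1.26 -1.48]
t 32.6 tcp [603.3 200.7 225. ] rot [3.142 0.    1.649] F [-0.2 -0.7 -3.2] w 22.0 q [ 0.2   0.56  1.22 -0.    1.37  0.12]
```

View pics/held2.png

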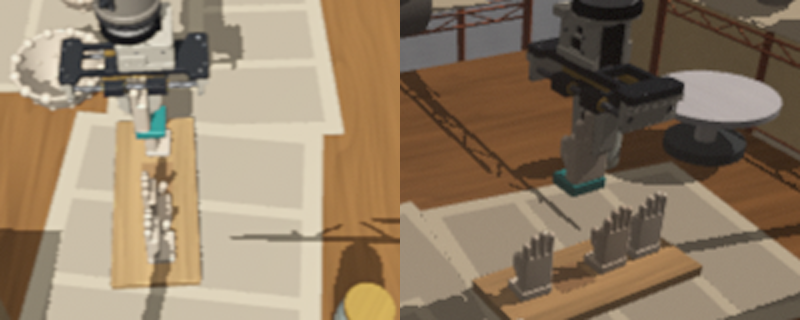

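The hand hangs upright above the empty gap: foot at (580,182) in the right crop. Next I set it down slowly, release and check.

Run:
```python
from h import *
x0,y0,z0=np.load("place.npy")
env.move_linear([x0,y0,z0+18+10],v=90); env.wait(.2); T()
hit=env.move_linear([x0,y0,z0+18-6],v=12,stop_force=2); print("hit",hit); T()
fingers.grip(60); env.wait(.2)
env.move_linear([x0,y0,260],v=120); T()
env.move_to([580,140,330],[pi,0,pi/2]); env.wait(.15)
w,c=wcloud("wE"); x,y,z=w[...,0],w[...,1],w[...,2]
R=(abs(x-595)<90)&(y>60)&(y<385); H=hsv(c)
t=R&(H[...,0]>75)&(H[...,0]<105)&(H[...,1]>90)
for nm,m in(("tealtop",t&(abs(z-34)<4)),("fingers",R&(z>118)&(z<136)&(abs(y-194)<35)),("palmtop",R&(abs(z-95)<6)&(abs(y-194)<35))):
    q=w[m]; print(nm,len(q),rect(q[:,:2]),np.median(q,0).round(1))
for nm,lo,hi in(("fing",95,130),):
  p=(R&(z>lo)&(z<hi)).astype(np.uint8); n,l,s,_=cv2.connectedComponentsWithStats(p)
  for i in range(1,n):
    if s[i,4]>60: q=w[l==i]; print(nm,s[i,4],rect(q[:,:2]),np.median(q,0).round(1))
im=viewer.get_image("scene"); b=im["color"][140:260,310:470]
im=viewer.get_image("side"); a=im["color"][190:310,230:390]
k=c[20:260,240:440]
cv2.imwrite("pics/end.png",np.hstack([cv2.resize(k,(300,360)),cv2.resize(b,(480,360),interpolation=2)]))
```

```text
t 34.5 tcp [603.3 201.5  94.3] rot [ 3.141 -0.     1.65 ] F [ 0.8  0.4 -2.6] w 21.7 q [0.2  0.68 1.38 0.   1.08 0.12]
hit True
t 35.4 tcp [603.  201.5  83.9] rot [-3.141 -0.     1.65 ] F [-0.6  0.1  5.7] w 21.6 q [0.2  0.69 1.39 0.   1.06 0.12]
t 38.0 tcp [602.8 201.4 259.2] rot [-3.137e+00  1.000e-03  1.650e+00] F [-0.7  0.2  0.4] w 60.2 q [0.2  0.54 1.15 0.   1.45 0.12]
tealtop 390 (array([581.9, 194.6]), array([22.4, 48.5]), 0.31) [581.8 199.7  34.2]
fingers 262 (array([608.9, 198.8]), array([11.5, 42.7]), 4.94) [608.4 202.  125.1]
palmtop 363 (array([604., 196.]), array([21.3, 47.4]), 3.89) [599.  195.9  94.8]
fing 287 (array([591.9, 317.9]), array([10.4, 44.1]), 6.12) [591.8 318.5 109.9]
fing 290 (array([600.9, 256.6]), array([11.1, 44.3]), 4.38) [600.  256.8 110.7]
fing 499 (array([605. , 196.3]), array([19.8, 49. ]), 5.05) [606.5 195.4 117.5]
fing 262 (array([609.1, 133.9]), array([ 9.2, 44.5]), 1.77) [608.9 136.5 110.8]
```

View pics/end.png

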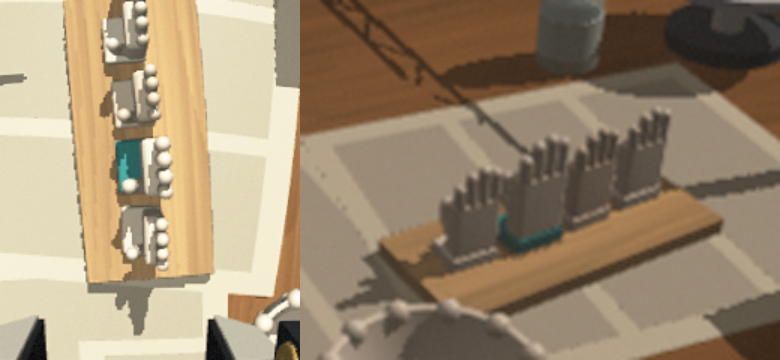

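The hand stands in the gap (foot at (130,165) in the left crop), in line with its neighbours and facing the front edge. Measured origin is about (596.9,195.5) against the target (596.7,193.9). I'll check the post in the tray, then hand in.

Run:
```python
from h import *
from bench import sign_off
w=cloud(viewer.get_image("side")); x,y,z=w[...,0],w[...,1],w[...,2]
m=(abs(x-465)<120)&(abs(y+378)<90)&(z>95)&(z<115); print("post in tray",m.sum(),np.median(w[m],0) if m.any() else 0)
w0=cloud(dict(np.load("scene0.npz"))); w1=cloud(viewer.get_image("scene"))
for n,(X,Y,r) in dict(bowls=(770,-50,250),jar=(304,426,60)).items():
    f=lambda w:np.median(w[(np.hypot(w[...,0]-X,w[...,1]-Y)<r)&(w[...,2]>45)],0).round(1)
    print(n,f(w0),f(w1))
sign_off(); T()
```

```text
post in tray 70 [ 427.21759601 -369.42843162  105.87712557]
bowls [740.  -29.3  61.2] [690.7  84.8  78.6]
jar [321.  416.1  86.9] [321.6 415.2  87.5]
the job is handed in; nothing more can be done
the job is handed in; nothing more can be done
```

The clay hand now stands in the gap on the board, released, and I handed the job in at about 39 s of the 72 s allowed.

**What I did**
1. I moved the kiln post from the gap into the tray.
2. I gripped the fallen hand across its sides with a tilted tool, stood it on its foot in the open at about (551, -79) mm and let go. A wrist view confirmed it was upright.
3. I took it again from above, front to back across the palm, and lowered it into the gap at 12 mm/s with a 2 N stop. The force reading at contact was about 6 N.

**What the last checks showed**
- **Position:** the hand is upright, palm to the front. The wrist camera puts it about 1.5 mm off the gap's middle along the row and 0.3 mm across it. The robot's own readings put it within about 0.1 mm, so the two disagree by roughly 1.5 mm.
- **Angle:** the palm and fingers measured 3.9–4.9° against the board's 4.5°. The teal-foot fit gave 0.3°, but I set that aside because the thumb partly hides the foot.
- **Neighbours:** all three small hands are within about 1–2 mm of where they were, which is the measuring error.
- **Post:** it is standing in the tray at about (427, -370) mm.
- **Jar:** it has not moved, within 1 mm.
- **Bowls:** the numeric check failed and says nothing. Its search area also took in the moved arm and the board end. The arm did not work near the bowls, but I did not measure them again.

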